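# Tip the relay board over the sill into its soldering cradle

### The arm

A 6-joint arm with a two-finger parallel gripper is mounted at the origin on a cart in front of the work surface, level with it; the furniture and walls round the work are solid. World frame = base frame: x ahead of the robot, y to its left, z up, the work surface at z = 0. Lengths are in m, angles in rad, forces in N, time in s.
With the tool pointing down it reaches from about 0.35 to 0.775 m from the base axis. Payload 7.3 kg.
Tool frame: the origin (TCP) lies on the centre line of the jaws, within the pads' length; the fingertips stand 11 mm ahead of it and the grasp point (between the pads) lies 8 mm behind it (env.tips_ahead is the distance from the TCP to the fingertips, in m); z points along the fingers, y is the line along which they close (so a half turn about z gives the same grasp; the last joint's range is limited). The gripper opens to 92 mm and grips with 3 to 60 N. Pads are 19 mm wide; open, the fingers measure 130 mm over their backs; the gripper's body (75 mm by 190 mm) begins 47 mm behind the grasp point.
Start: joints at [1.202, 0.342, 1.524, -0, 1.275, -0.146], TCP at [0.116, 0.512, 0.201] pointing down, gripper open.
Joint ranges: [-2.53, 2.53], [-0.77, 2.02], [0.04, 2.7], [-1, 4.14], [0.28, 2.66], [-3.11, 3.11]. Speed limits (rad/s): [2.57, 2.57, 3.14, 3.14, 3.14, 3.14].

### API

Orientations are given as [roll, pitch, yaw] about the fixed x, y, z axes, in that order (R = Rz(yaw) Ry(pitch) Rx(roll)).
In Python, from rig import env, cams gives the robot as it stands. The module is installed in compiled form; this text tells all that it offers.
- The arm moves only by the tool send_rows, never from a script. Its argument "plan" is a list of rows, each a list of 7 numbers: the shift along the tool's x, y, z in m, then the turn, a rotation vector about the tool's x, y, z in degrees, then the finger opening in m, from 0 to 0.0918. In form: [[tx, ty, tz, wx, wy, wz, hand], ...]. A call has 1 to 5 rows; each row shifts and turns the commanded pose from where the row before left it, along the tool's axes as they then stand; what a row does not reach is not made up. A row lasts 1/12 s, in which the tool goes at most 41.7 mm and 7.16 degrees, less where a joint would pass 70% of its speed; a pose out of reach is approached as far as the arm can. A call with a gripper value outside its range is refused whole. The fingers move at their own pace and stop on an object; the grip force is fixed at half the most. Time passes only in rows, so rows that do not move let the fingers close. It gives the time, the measured TCP pose, the force, the opening and the grip force at its end, in the units of the state.
- env.observe(): the state, without advancing time (a new reading comes with each control period).
- cams.get_image(name): name is "scene" or "side" or "wrist"; returns a dict with "image" (420x560x3 uint8, red, green, blue), "fx", "fy", "cx", "cy" (pixels), "R" (3x3) and "t" (3): a world point X has camera coordinates R X + t. Camera axes: x right, y down, z forward; pixel columns grow to the right and rows downward; lengths in m; the calibration is good to about 2 mm. A picture is of the moment at which its call begins. There is no depth.
- env.sign_off(): hands the job in; it is judged then, once.
The state is a dict: "time": time; "q": joint angles; "joint_vel": joint speeds; "effort": joint torques, N m; "ee_pos": TCP position; "tool_rot": TCP orientation; "contact_force": force on the tool from outside, world axes, zero at the start; "wrist_torque": the same for the moment, N m; "gripper_width": opening from 0.0 (shut) to 1.0 (fully open); "grip_force": force on a finger pad.
Only numpy, scipy, OpenCV 4.12 (cv2) and the standard library are available. Lean on these libraries where they do the work, as an engineer would, in place of code of your own. Each camera call takes 0.05 s, during which the arm holds its last target. There are 200 camera calls.

### The job

The green relay board lies on the desk with its components up, and its solder joints are to be touched up next. Push it with your fingertips up against the front sill of the aluminium soldering cradle, tip it up on edge there and flip it over the sill so that it comes down with its components in the cradle's opening and its solder side up, then push it fully home towards the back stop so that it lies flat on the rails and flush with the sill. Only push and tip the board, never lift it off its support, and leave the other things on the desk where they are.

Things in the scene. Friction and masses are not known exactly. Their poses are not given: they have to be found in the camera images.
- cradle: Fixed aluminium soldering cradle, 94 mm deep (its x) by 120 mm wide, on the desk. Origin: at desk level, foot of the middle of the outer face of its front sill; x points into the cradle (away from the robot), y left, z up. Between its side rails (15 mm wide, |y| 45 to 60 mm, tops 16 mm above the desk) is an opening 76 x 90 mm (x 6 to 82 mm), 14 mm deep. No side fences.
- sill_top (a point): Middle of the upper outer edge of the cradle's front sill, a straight vertical wall 16 mm high, 6 mm thick and 120 mm wide that faces the robot; axes as the cradle.
- nest (a point): Where the board's centre is when home: 41.5 mm behind the sill's outer face, 17.5 mm above the desk; axes as the cradle. The back stop, a black bar 100 mm wide that rises 6 mm above the rails, begins 40.5 mm behind this point, so the 80 mm board has about 2 mm of play between flush with the sill and the stop.
- relay_board: Loose green circuit board, about 0.12 kg, 80 mm (its x) by 110 mm (its y), 3 mm thick. Origin: centre of the board, half-way through it. z points out of the component face: up at the start, down when flipped. It starts on four standoffs (5 mm high, 6 mm thick, centred 6 mm in from the edges), edges 5 to 8 mm above the desk, x roughly towards the cradle.
- strip_edge (a point): Middle of the board's +x edge, nearest the cradle at the start and nearest the robot, over the sill, at the end. The 30 mm along this edge is a bare strip with flat brass contacts. Axes as the board.
- terminal_edge (a point): Middle of the board's -x edge, nearest the robot at the start and at the back stop at the end. The components (blue relays 11.5 mm high, green terminal rows 10 mm high) cover board x -32 to +9 mm and |y| up to 37 mm. Axes as the board. The edge is square and not slippery: a finger pressed against it towards the sill and raised carries it up by friction.
- multimeter: Bystander: yellow and dark multimeter, 152 x 76 x 45 mm, to the left of the cradle; origin at the centre of its underside.
- contactor: Bystander: black and grey contactor, 75 x 45 x 70 mm, at the left; origin at the centre of its underside.
- terminal_strip: Bystander: cream six-way terminal strip, 22 x 70 x 18 mm, behind the cradle; origin at the centre of its underside.
- tape_red: Bystander: roll of red tape lying flat, 53 mm across, 18 mm high, at the front left; origin at the centre of its underside.
- battery_2: Bystander: green and yellow battery lying down, 50 mm long, 15 mm across, at the front right; origin at the centre of its underside.

How it is judged:
By the outcome, as a careful person would: the job done as asked, in the order asked, and still so for the second after the job is handed in, with the robot touching nothing.
It also fails if it takes over 51 s, if anything falls off the work surface, if the arm or the gripper's body presses on something with over 40 N, if the wrist force passes 120 N, or if a joint passes its speed limit or range.

## Working session

There is one attempt and no reset: what is moved stays moved. The work goes in short steps, Python scripts to look and compute and a tool call to move; the robot and the scene stay as the last step left them, time stands still between calls to the robot, and variables do not carry over. Pictures are saved under pics/ and viewed, at most 10 in all, crops included, and the job is handed in when it is done.

Besides the shell and the picture viewer there is one more tool, called after ">>>" as name(argument=value, ...) on one line, values as JSON. send_rows: Moves the arm, as the interface text tells. Its arguments: {"type":"object","properties":{"plan":{"type":"array","items":{"type":"array","items":{"type":"number"}}}},"required":["plan"]}

```bash
ls; mkdir -p pics; python3 - <<'E'
from rig import env, cams
import cv2
for n in ("scene","side"):
    d=cams.get_image(n); cv2.imwrite(f"pics/{n}0.png",d["image"][:,:,::-1])
    print(n,d["fx"],d["cx"],d["cy"],d["R"].round(3).tolist(),d["t"].round(3).tolist())
s=env.observe(); print(s, env.tips_ahead)
E
```

```text
pics
scene 416.28570182385755 284.7057718630487 209.90121379580648 [[0.714, -0.7, 0.012], [-0.318, -0.34, -0.885], [0.624, 0.628, -0.466]] [-0.385, 0.246, 0.658]
side 391.7483910364488 279.39559751132185 211.31140589926386 [[-0.969, -0.245, 0.008], [-0.169, 0.642, -0.748], [0.178, -0.727, -0.664]] [0.573, 0.117, 0.815]
{'time': 0.1, 'q': array([ 1.20198241e+00,  3.42633127e-01,  1.52488620e+00,  3.23935005e-05,
        1.27538637e+00, -1.45991672e-01]), 'joint_vel': array([-1.29408642e-04, -3.33750345e-03, -2.65044170e-03,  1.17299785e-03,
        2.35829095e-03, -3.12797540e-05]), 'effort': array([ 2.76126826e-03, -4.32007313e+01, -2.44695872e+01,  7.19485036e-02,
        5.26927260e-02, -3.31880392e-05]), 'ee_pos': array([0.11584321, 0.51167618, 0.20063713]), 'tool_rot': array([-3.14029808e+00, -2.21661933e-04,  2.91876081e+00]), 'contact_force': array([ 0.64698365, -0.64277793,  0.3307569 ]), 'wrist_torque': array([-0.0181423 , -0.03752551, -0.01678436]), 'grip_force': 0.0, 'gripper_width': 0.9983730244773344} 0.011
```

View pics/scene0.png

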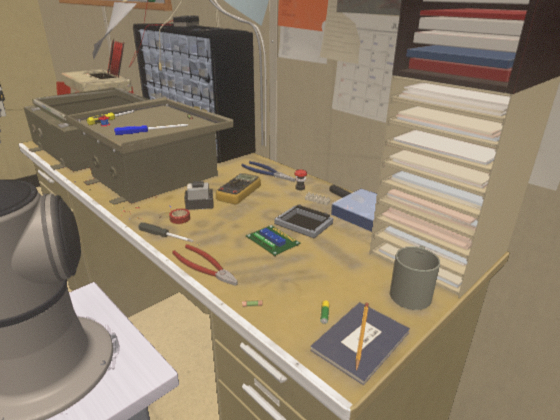

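View pics/side0.png

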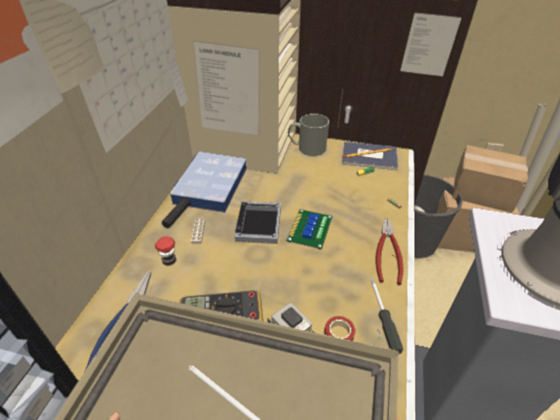

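The scene view shows the board at about (273,240) with the cradle behind it at (304,220). In the side view the board is at (310,228), the cradle at (258,222), the multimeter at (222,303) and the contactor at (292,318).

```bash
cat > h.py <<'E'
from rig import env, cams
import cv2, numpy as np
from scipy.spatial.transform import Rotation as Ro
def grab(n,save=None):
    d=cams.get_image(n)
    if save: cv2.imwrite(save,d["image"][:,:,::-1])
    return d
def ray(d,uv,z):
    uv=np.atleast_2d(uv).astype(float)
    c=np.c_[(uv[:,0]-d["cx"])/d["fx"],(uv[:,1]-d["cy"])/d["fy"],np.ones(len(uv))]
    R=np.array(d["R"]);o=-R.T@d["t"];w=c@R
    return o+w*((z-o[2])/w[:,2])[:,None]
def proj(d,X):
    c=np.atleast_2d(X)@np.array(d["R"]).T+d["t"]
    return np.c_[c[:,0]/c[:,2]*d["fx"]+d["cx"],c[:,1]/c[:,2]*d["fy"]+d["cy"]]
def green(d,box=None):
    h=cv2.cvtColor(d["image"],cv2.COLOR_RGB2HSV)
    m=cv2.inRange(h,(45,80,30),(95,255,255))
    if box:
        k=np.zeros_like(m);x0,y0,x1,y1=box;k[y0:y1,x0:x1]=255;m&=k
    return m
def rotTool(): return Ro.from_euler("xyz",env.observe()["tool_rot"])
def tool(dw):
    "world shift -> tool axes"
    return rotTool().inv().apply(dw)
E
python3 - <<'E'
from h import *
d=grab("side"); m=green(d,(270,195,345,260))
c=max(cv2.findContours(m,0,2)[0],key=cv2.contourArea)
P=ray(d,c[:,0],.008)[:,:2].astype(np.float32)
print("board",cv2.minAreaRect(P))
print("cradle corners TL,TR,BR,BL",ray(d,[(240,202),(281,205),(280,243),(235,241)],.016).round(3))
d=grab("scene"); m=green(d,(240,220,305,260))
c=max(cv2.findContours(m,0,2)[0],key=cv2.contourArea)
print("board",cv2.minAreaRect(ray(d,c[:,0],.008)[:,:2].astype(np.float32)))
print("cradle",ray(d,[(276,221),(306,206),(333,220),(304,235)],.016).round(3))
E
```

```text
board ((0.5158027410507202, 0.019984353333711624), (0.10877355933189392, 0.07735946774482727), 86.00679779052734)
cradle corners TL,TR,BR,BL [[ 0.693 -0.016  0.016]
 [ 0.596 -0.031  0.016]
 [ 0.567  0.091  0.016]
 [ 0.662  0.11   0.016]]
board ((0.514111340045929, 0.01634848117828369), (0.10528992861509323, 0.07380153983831406), 86.49223327636719)
cradle [[ 0.572  0.065  0.016]
 [ 0.688  0.069  0.016]
 [ 0.681 -0.03   0.016]
 [ 0.574 -0.03   0.016]]
```

>>> send_rows(plan=[[-0.0242,-0.0197,-0.005,0,0,0,0.06],[-0.0242,-0.0197,-0.005,0,0,0,0.06],[-0.0242,-0.0197,-0.005,0,0,0,0.06],[-0.0242,-0.0197,-0.005,0,0,0,0.06],[-0.0242,-0.0197,-0.005,0,0,0,0.06]])

```text
time: 0.62
ee_pos: [0.2127, 0.388, 0.2263]
tool_rot: [-3.141, 0.0, 2.919]
contact_force: [0.4, 0.5, 0.1]
gripper_width: 0.692
grip_force: 0.0
```

>>> send_rows(plan=[[-0.0242,-0.0197,-0.005,0,0,0,0.06],[-0.0242,-0.0197,-0.005,0,0,0,0.06],[-0.0242,-0.0197,-0.005,0,0,0,0.06],[-0.0242,-0.0197,-0.005,0,0,0,0.06],[-0.0242,-0.0197,-0.005,0,0,0,0.06]])

```text
time: 1.03
ee_pos: [0.309, 0.2651, 0.2515]
tool_rot: [3.141, 0.0, 2.919]
contact_force: [0.7, 0.1, -0.1]
gripper_width: 0.651
grip_force: 0.0
```

>>> send_rows(plan=[[-0.0242,-0.0197,-0.005,0,0,0,0.06],[-0.0242,-0.0197,-0.005,0,0,0,0.06],[-0.0242,-0.0197,-0.005,0,0,0,0.06],[-0.0242,-0.0197,-0.005,0,0,0,0.06],[-0.0242,-0.0197,-0.005,0,0,0,0.06]])

```text
time: 1.45
ee_pos: [0.4053, 0.1422, 0.2765]
tool_rot: [3.141, 0.0, 2.919]
contact_force: [0.6, 1.2, 0.1]
gripper_width: 0.655
grip_force: 0.0
```

>>> send_rows(plan=[[-0.0242,-0.0197,-0.005,0,0,0,0.06],[-0.0242,-0.0197,-0.005,0,0,0,0.06],[-0.0242,-0.0197,-0.005,0,0,0,0.06],[-0.0242,-0.0197,-0.005,0,0,0,0.06],[0,0,0,0,0,0,0.06]])

```text
time: 1.87
ee_pos: [0.4846, 0.0414, 0.2963]
tool_rot: [-3.14, 0.002, 2.915]
contact_force: [-0.6, 0.0, -0.5]
gripper_width: 0.654
grip_force: 0.0
```

```bash
python3 - <<'E'
from h import *
d=grab("wrist","pics/w1.png")
s=env.observe(); print(s["ee_pos"].round(4),s["tool_rot"].round(3),s["gripper_width"],s["time"])
R=np.array(d["R"]);o=-R.T@d["t"];print("cam",o.round(3),R.round(2).tolist(),d["fx"])
print("contactor",ray(grab("side"),[(292,318)],.05))
E
```

```text
[0.4829 0.0434 0.2958] [-3.141 -0.     2.915] 0.6555280390380547 1.9167
cam [0.408 0.059 0.479] [[0.22, 0.97, -0.0], [0.93, -0.21, 0.29], [0.28, -0.07, -0.96]] 352.244410393929
contactor [[0.49744606 0.2871426  0.05      ]]
```

View pics/w1.png

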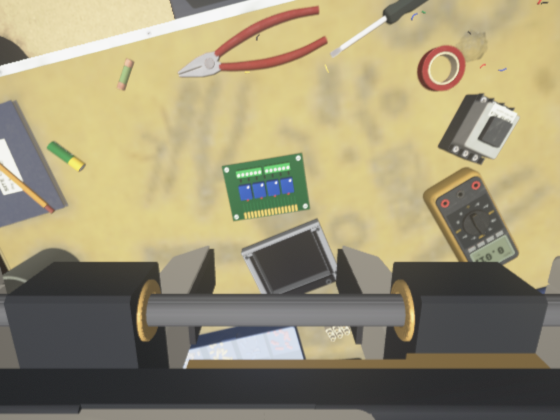

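The wrist view shows the board squarely at (265,187) and the cradle front sill running from about (243,252) to (319,221). The cradle is yawed relative to the board. I need a zoom for the sill edge.

```bash
python3 - <<'E'
from h import *
im=cv2.imread("pics/w1.png")[140:305,210:350]
cv2.imwrite("pics/w1z.png",cv2.resize(im,None,fx=3.6,fy=3.6,interpolation=cv2.INTER_CUBIC))
d=grab("wrist")
m=green(d,(210,145,320,228));c=np.vstack([k for k in cv2.findContours(m,0,2)[0] if cv2.contourArea(k)>30])
print("board",cv2.minAreaRect(ray(d,c[:,0],.008)[:,:2].astype(np.float32)))
E
```

```text
board ((0.5159392952919006, 0.01930534467101097), (0.10825642198324203, 0.07834714651107788), 86.63656616210938)
```

View pics/w1z.png

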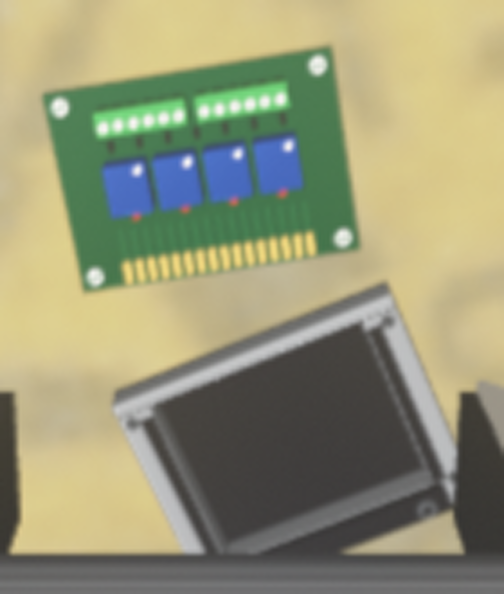

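The zoom shows the sill's face (dark grey) with its foot from (113,396) to (386,282) and its top outer edge from (118,410) to (392,297). The board lies with its brass strip towards the sill.

```bash
cat >> h.py <<'E'
CR=None
E
python3 - <<'E'
from h import *
d=grab("wrist")
u=lambda p:(np.array(p)/3.6+[210,140]-.36)
for p,z in (([(113,396),(386,282)],0),([(118,410),(392,297)],.016)):
    P=ray(d,u(p),z); v=P[1]-P[0]; print(P.round(4).tolist(),P.mean(0).round(4),np.linalg.norm(v),np.degrees(np.arctan2(-v[0],v[1])))
h=cv2.cvtColor(d["image"],cv2.COLOR_RGB2HSV)[215:305,225:350]
m=cv2.inRange(h,(0,0,0),(180,70,255))
cs=max(cv2.findContours(m,0,2)[0],key=cv2.contourArea)[:,0]+[225,215]
# upper boundary = foot of the sill, z=0: fit a line
xs=np.arange(246,314); ys=[cs[cs[:,0]==x][:,1].min() for x in xs]
P=ray(d,np.c_[xs,ys],0)[:,:2].astype(np.float32)
l=cv2.fitLine(P,cv2.DIST_HUBER,0,.01,.01).ravel(); print("foot line",l,np.degrees(np.arctan2(-l[0],l[1])))
print("extremes",cs[:,0].min(),cs[:,0].max())
E
```

```text
[[0.5964, -0.0333, 0.0], [0.5729, 0.0848, 0.0]] [0.5846 0.0257 0.    ] 0.12045212653769825 11.276155995017193
[[0.5963, -0.0297, 0.016], [0.5738, 0.0851, 0.016]] [0.585  0.0277 0.016 ] 0.11703873227193105 11.096831106860614Traceback (most recent call last):
  File "<stdin>", line 10, in <module>
    return umr_minimum(a, axis, None, out, keepdims, initial, where)
ValueError: zero-size array to reduction operation minimum which has no identity
```

>>> send_rows(plan=[[0,0,0,0,0,-6.05,0.072],[0,0,0,0,0,-6.05,0.072],[0,0,0,0,0,-6.05,0.072],[0,0,0,0,0,-6.05,0.072],[0,0,0,0,0,0,0.072]])

```text
time: 2.48
ee_pos: [0.4809, 0.0466, 0.2963]
tool_rot: [3.141, 0.0, -2.936]
contact_force: [0.3, 0.2, -0.9]
gripper_width: 0.778
grip_force: 0.0
```

>>> send_rows(plan=[[0.0058,-0.0028,0.033,0,0,0,0.072],[0.0058,-0.0028,0.033,0,0,0,0.072],[0.0058,-0.0028,0.033,0,0,0,0.072],[0.0058,-0.0028,0.033,0,0,0,0.072],[0.0058,-0.0028,0.033,0,0,0,0.072]])

```text
time: 2.9
ee_pos: [0.4551, 0.0267, 0.1302]
tool_rot: [-3.142, 0.001, -2.944]
contact_force: [0.2, 0.5, -0.2]
gripper_width: 0.784
grip_force: 0.0
```

>>> send_rows(plan=[[0.0058,-0.0028,0.033,0,0,0,0.072],[0.0058,-0.0028,0.033,0,0,0,0.072],[0.0058,-0.0028,0.033,0,0,0,0.072],[0,0,0,0,0,0,0.072],[0,0,0,0,0,0,0.072]])

```text
time: 3.32
ee_pos: [0.4395, 0.0149, 0.0319]
tool_rot: [3.14, -0.003, -2.944]
contact_force: [0.5, -0.1, 0.2]
gripper_width: 0.789
grip_force: 0.0
```

```bash
sed -i 's/^CR=None/SILL=np.array([.585,.0265]);YAW=np.radians(11.2)\ndef cf(P):\n    "world xy -> cradle frame"\n    c,s=np.cos(YAW),np.sin(YAW);return (np.atleast_2d(P)[:,:2]-SILL)@np.array([[c,-s],[s,c]])\ndef st():\n    s=env.observe();print("cf mm",(cf(s["ee_pos"])*1e3).round(1),"z",(s["ee_pos"][2]*1e3).round(1),"yaw",np.degrees(s["tool_rot"]).round(1),"open",(s["gripper_width"]*92).round(1),"F",s["contact_force"].round(1),"t",s["time"])/' h.py; python3 - <<'E'
from h import *
st(); d=grab("scene")
m=green(d,(230,215,305,265));c=np.vstack([k for k in cv2.findContours(m,0,2)[0] if cv2.contourArea(k)>20])
r=cv2.minAreaRect(ray(d,c[:,0],.008)[:,:2].astype(np.float32));print(r,cf(r[0])*1e3)
E
```

```text
Traceback (most recent call last):
  File "h.py", line 31, in st
    s=env.observe();print("cf mm",(cf(s["ee_pos"])*1e3).round(1),"z",(s["ee_pos"][2]*1e3).round(1),"yaw",np.degrees(s["tool_rot"]).round(1),"open",(s["gripper_width"]*92).round(1),"F",s["contact_force"].round(1),"t",s["time"])
                                                                                                                                                   ^^^^^^^^^^^^^^^^^^^^^^^^^^^^^
AttributeError: 'float' object has no attribute 'round'
```

>>> send_rows(plan=[[0,0,0.009,0,0,0,0.072],[0,0,0.0085,0,0,0,0.072],[-0.006,0,0,0,0,0,0.072],[-0.006,0,0,0,0,0,0.072],[-0.0038,-0.002,0,0,0,0,0.072]])

```text
time: 3.73
ee_pos: [0.4583, 0.0157, 0.0154]
tool_rot: [-3.141, 0.002, -2.942]
contact_force: [-0.3, 1.0, 0.4]
gripper_width: 0.788
grip_force: 0.0
```

>>> send_rows(plan=[[-0.0038,-0.002,0,0,0,0,0.072],[-0.0038,-0.002,0,0,0,0,0.072],[-0.0038,-0.002,0,0,0,0,0.072],[-0.0038,-0.002,0,0,0,0,0.072],[0,0,0,0,0,0,0.072]])

```text
time: 4.15
ee_pos: [0.4742, 0.0102, 0.0148]
tool_rot: [-3.141, 0.001, -2.942]
contact_force: [-0.9, -1.2, -0.6]
gripper_width: 0.784
grip_force: 0.0
```

```bash
sed -i 's/(s\["gripper_width"\]\*92).round(1)/round(s["gripper_width"]*92,1)/' h.py; cat >> h.py <<'E'
def board(name,box,z=.008):
    d=grab(name); m=green(d,box); c=np.vstack([k for k in cv2.findContours(m,0,2)[0] if cv2.contourArea(k)>20])
    r=cv2.minAreaRect(cf(ray(d,c[:,0],z)).astype(np.float32)*1e3); print(name,np.round(r[0],1),np.round(r[1],1),round(r[2],1))
    return d
E
python3 - <<'E'
from h import *
st(); board("scene",(230,215,310,265)); board("side",(265,195,345,260))
E
```

```text
cf mm [[-111.9    5.6]] z 14.8 yaw [-1.800e+02  1.000e-01 -1.686e+02] open 72.1 F [-0.9 -1.2 -0.6] t 4.15
scene [-71.8   3.7] [105.5  74.5] 75.1
side [-68.7   7.5] [107.3  77.1] 75.1
```

```bash
python3 - <<'E'
from h import *
a=grab("scene")["image"][195:285,215:335]; b=grab("side")["image"][180:270,230:350]
cv2.imwrite("pics/a2.png",cv2.resize(np.hstack([a,b])[:,:,::-1],None,fx=3.3,fy=3.3,interpolation=cv2.INTER_CUBIC))
E
```

```text
(no output)
```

View pics/a2.png

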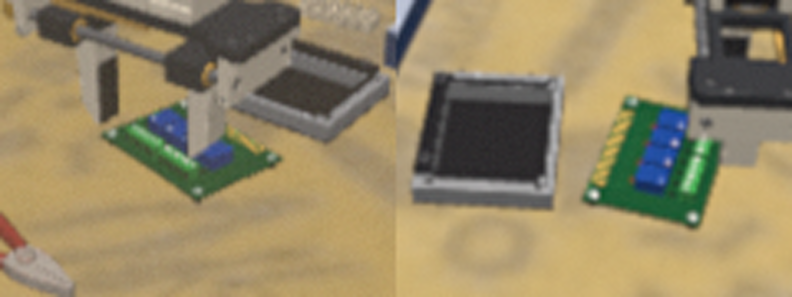

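```bash
python3 - <<'E'
from h import *
st(); s=grab("scene"); d=grab("side"); p=env.observe()["ee_pos"]; R=rotTool()
for y in (-.036,-.055,.036,.055):
  for x in (-.0095,.0095):
    X=p+R.apply([x,y,.011]); print(y,x,X.round(3),cf(X).round(4)*1e3,"scene crop",((proj(s,X)-[215,195])*3.3).round(0),"side crop",((proj(d,X)-[230,180])*3.3+[396,0]).round(0))
E
```

```text
cf mm [[-113.2    6.2]] z 14.6 yaw [ 180.    -0.  -168.6] open 72.4 F [-0.1 -0.7  1.1] t 4.35
-0.036 -0.0095 [ 0.489 -0.023  0.004] [[-103.5  -29.7]] scene crop [[201. 187.]] side crop [[707. 128.]]
-0.036 0.0095 [ 0.471 -0.027  0.004] [[-122.5  -29.8]] scene crop [[185. 200.]] side crop [[734. 129.]]
-0.055 -0.0095 [ 0.493 -0.041  0.004] [[-103.4  -48.7]] scene crop [[224. 196.]] side crop [[706. 110.]]
-0.055 0.0095 [ 0.474 -0.045  0.004] [[-122.4  -48.8]] scene crop [[208. 209.]] side crop [[732. 111.]]
0.036 -0.0095 [0.475 0.048 0.004] [[-103.8   42.3]] scene crop [[119. 155.]] side crop [[711. 201.]]
0.036 0.0095 [0.456 0.044 0.004] [[-122.8   42.2]] scene crop [[102. 166.]] side crop [[740. 202.]]
0.055 -0.0095 [0.471 0.066 0.004] [[-103.9   61.3]] scene crop [[ 98. 147.]] side crop [[712. 222.]]
0.055 0.0095 [0.453 0.063 0.004] [[-122.9   61.2]] scene crop [[ 81. 158.]] side crop [[741. 223.]]
```

The picture shows the fingertips visibly hovering above the board: the scene crop has the tip at (205,155), while the prediction was (205,198). The board has not moved, so the tips are higher than the stated pose implies. I'll quantify that.

```bash
python3 - <<'E'
from h import *
s=grab("scene"); d=grab("side"); p=env.observe()["ee_pos"]; R=rotTool()
for n,y,x in (("-y",-.045,0),("+y",.045,0)):
  for tz in (.011,0,-.01,-.02,-.03,-.04):
    X=p+R.apply([x,y,tz]); print(n,tz,"scene crop",((proj(s,X)-[215,195])*3.3).round(0),"side crop",((proj(d,X)-[230,180])*3.3+[396,0]).round(0))
h=cams.get_image("wrist");Rw=np.array(h["R"]);print((-Rw.T@h["t"]-p).round(3), R.inv().apply(-Rw.T@h["t"]-p).round(3))
E
```

```text
-y 0.011 scene crop [[204. 197.]] side crop [[720. 120.]]
-y 0 scene crop [[204. 184.]] side crop [[721. 108.]]
-y -0.01 scene crop [[204. 171.]] side crop [[722.  98.]]
-y -0.02 scene crop [[204. 159.]] side crop [[724.  87.]]
-y -0.03 scene crop [[204. 146.]] side crop [[725.  76.]]
-y -0.04 scene crop [[204. 133.]] side crop [[726.  65.]]
+y 0.011 scene crop [[101. 157.]] side crop [[726. 211.]]
+y 0 scene crop [[100. 143.]] side crop [[727. 199.]]
+y -0.01 scene crop [[100. 131.]] side crop [[729. 189.]]
+y -0.02 scene crop [[ 99. 119.]] side crop [[730. 178.]]
+y -0.03 scene crop [[ 99. 107.]] side crop [[732. 167.]]
+y -0.04 scene crop [[98. 94.]] side crop [[733. 155.]]
[-0.077 -0.016  0.183] [ 0.079 -0.    -0.183]
```

>>> send_rows(plan=[[0.008,0.002,0,0,0,0,0.072],[0.008,0.002,0,0,0,0,0.072],[0.008,0.002,0,0,0,0,0.072],[0.008,0.002,0,0,0,0,0.072],[0,0,0.006,0,0,0,0.072]])

```text
time: 5.02
ee_pos: [0.4383, 0.0123, 0.0091]
tool_rot: [3.141, -0.001, -2.942]
contact_force: [-0.9, 0.7, -0.1]
gripper_width: 0.783
grip_force: 0.0
```

>>> send_rows(plan=[[0,0,0.003,0,0,0,0.072],[0,0,0.002,0,0,0,0.072],[0,0,0,0,0,0,0.072]])

```text
time: 5.27
ee_pos: [0.4402, 0.0121, 0.0032]
tool_rot: [3.141, -0.0, -2.942]
contact_force: [-0.6, 0.6, 0.6]
gripper_width: 0.784
grip_force: 0.0
```

```bash
python3 - <<'E'
from h import *
st()
a=grab("scene")["image"][170:285,200:335]; b=grab("side")["image"][165:280,235:370]
cv2.imwrite("pics/a3.png",cv2.resize(np.hstack([a,b])[:,:,::-1],None,fx=2.9,fy=2.9,interpolation=cv2.INTER_CUBIC))
E
```

```text
cf mm [[-144.9   14. ]] z 3.2 yaw [ 180.    -0.  -168.6] open 72.1 F [-0.6  0.6  0.6] t 5.2667
```

View pics/a3.png

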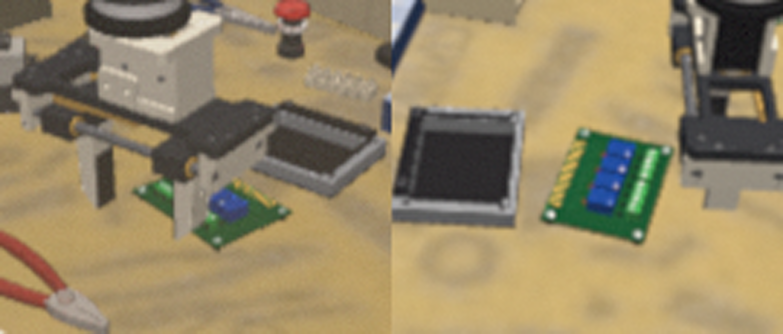

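The tips still hang clear of the desk: in the scene crop they are at (183,235) and (103,205), and in the side crop the +y tip is at (718,205). I'll triangulate the +y tip.

```bash
python3 - <<'E'
from h import *
s=grab("scene"); d=grab("side"); p=env.observe()["ee_pos"]; R=rotTool()
P=lambda d:np.diag([1,1,1])@np.array([[d["fx"],0,d["cx"]],[0,d["fy"],d["cy"]],[0,0,1]])@np.c_[d["R"],d["t"]]
X=cv2.triangulatePoints(P(s),P(d),np.array([[235.5],[240.7]]),np.array([[347.6],[235.7]])).ravel();X=X[:3]/X[3]
print("+y tip",X.round(4),"tool",R.inv().apply(X-p).round(4), proj(s,X),proj(d,X))
for z in (0,.01,.02,.03,.04): print(z,R.inv().apply(ray(s,[(263,251)],z)[0]-p).round(4),R.inv().apply(ray(s,[(235.5,240.7)],z)[0]-p).round(4),R.inv().apply(ray(d,[(347.6,235.7)],z)[0]-p).round(4))
E
```

```text
+y tip [0.4289 0.0454 0.0282] tool [ 0.0046  0.0349 -0.0245] [[235.79570426 240.53780695]] [[347.90007029 235.96388454]]
0 [-0.0307 -0.015   0.0037] [-0.0285  0.0652  0.0037] [0.0099 0.0057 0.0037]
0.01 [-0.0186 -0.0241 -0.0063] [-0.0164  0.0545 -0.0063] [ 0.0078  0.0158 -0.0063]
0.02 [-0.0065 -0.0333 -0.0163] [-0.0044  0.0438 -0.0163] [ 0.0057  0.0259 -0.0163]
0.03 [ 0.0056 -0.0425 -0.0263] [ 0.0077  0.0331 -0.0263] [ 0.0037  0.036  -0.0263]
0.04 [ 0.0177 -0.0517 -0.0363] [ 0.0197  0.0224 -0.0363] [ 0.0016  0.046  -0.0363]
```

>>> send_rows(plan=[[0,0,0.008,0,0,0,0.072],[0,0,0.008,0,0,0,0.072],[0,0,0.002,0,0,0,0.072],[0,0,0.001,0,0,0,0.072],[0,0,0,0,0,0,0.072]])

```text
time: 5.88
ee_pos: [0.4397, 0.0121, -0.0158]
tool_rot: [3.141, -0.001, -2.942]
contact_force: [0.7, 0.5, -0.5]
gripper_width: 0.788
grip_force: 0.0
```

>>> send_rows(plan=[[0,0,0.0015,0,0,0,0.072],[0,0,0.0015,0,0,0,0.072],[0,0,0,0,0,0,0.072]])

```text
time: 6.13
ee_pos: [0.4401, 0.0121, -0.0184]
tool_rot: [3.142, 0.0, -2.942]
contact_force: [-0.3, 0.0, -1.1]
gripper_width: 0.784
grip_force: 0.0
```

>>> send_rows(plan=[[0,0,0.0015,0,0,0,0.072],[0,0,0.0015,0,0,0,0.072],[0,0,0,0,0,0,0.072]])

```text
time: 6.38
ee_pos: [0.44, 0.0121, -0.0215]
tool_rot: [3.141, -0.0, -2.942]
contact_force: [-0.5, -0.0, -0.7]
gripper_width: 0.785
grip_force: 0.0
```

>>> send_rows(plan=[[0,0,0.0015,0,0,0,0.072],[0,0,0,0,0,0,0.072]])

```text
time: 6.55
ee_pos: [0.44, 0.0121, -0.023]
tool_rot: [3.141, -0.0, -2.942]
contact_force: [-0.5, 0.5, 0.2]
gripper_width: 0.783
grip_force: 0.0
```

>>> send_rows(plan=[[0,0,0.0015,0,0,0,0.072],[0,0,0,0,0,0,0.072]])

```text
time: 6.72
ee_pos: [0.44, 0.0121, -0.0245]
tool_rot: [3.141, -0.0, -2.942]
contact_force: [0.3, 0.7, -0.6]
gripper_width: 0.788
grip_force: 0.0
```

>>> send_rows(plan=[[0,0,0.0012,0,0,0,0.072],[0,0,0,0,0,0,0.072]])

```text
time: 6.88
ee_pos: [0.4402, 0.0121, -0.0252]
tool_rot: [-3.142, 0.0, -2.942]
contact_force: [-0.5, 0.2, 3.5]
gripper_width: 0.783
grip_force: 1.9
```

>>> send_rows(plan=[[0,0,0.0012,0,0,0,0.072],[0,0,0,0,0,0,0.072]])

```text
time: 7.05
ee_pos: [0.4402, 0.0121, -0.0254]
tool_rot: [-3.141, 0.001, -2.942]
contact_force: [-5.2, 0.3, 19.5]
gripper_width: 0.782
grip_force: 9.9
```

```bash
python3 - <<'E'
from h import *
st()
a=grab("scene")["image"][200:290,205:305]; b=grab("side")["image"][175:265,270:370]
cv2.imwrite("pics/a4.png",cv2.resize(np.hstack([a,b])[:,:,::-1],None,fx=4,fy=4,interpolation=cv2.INTER_CUBIC))
E
```

```text
cf mm [[-144.8   14. ]] z -25.4 yaw [-180.     0.  -168.6] open 72.0 F [-5.2  0.3 19.5] t 7.05
```

View pics/a4.png

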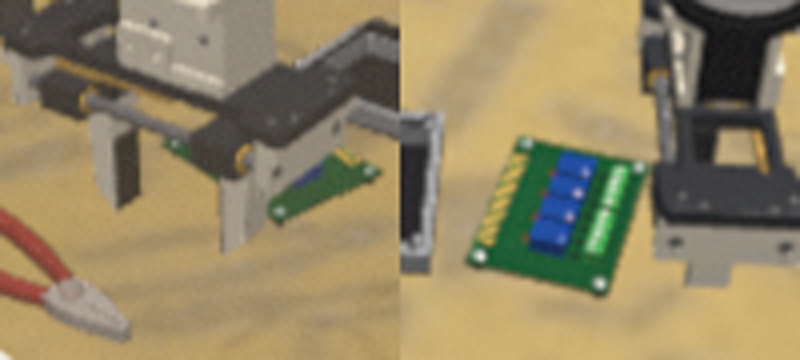

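Contact occurs at a reported z of -25.2 mm, so true tip height = reported z + 25.2 mm. The tip is about 36 mm shorter than stated. The board is untouched. I'll raise to about 2.5 mm and push.

>>> send_rows(plan=[[0,0,-0.004,0,0,0,0.072],[-0.006,0,0,0,0,0,0.072],[-0.006,0,0,0,0,0,0.072],[-0.0038,-0.0019,0,0,0,0,0.072],[-0.0038,-0.0019,0,0,0,0,0.072]])

```text
time: 7.57
ee_pos: [0.4605, 0.0123, -0.023]
tool_rot: [3.141, -0.0, -2.942]
contact_force: [-1.4, -0.4, 1.5]
gripper_width: 0.784
grip_force: 0.7
```

>>> send_rows(plan=[[-0.0038,-0.0019,0,0,0,0,0.072],[-0.0038,-0.0019,0,0,0,0,0.072],[-0.0038,-0.0019,0,0,0,0,0.072],[0,0,0,0,0,0,0.072]])

```text
time: 7.9
ee_pos: [0.4735, 0.0086, -0.0227]
tool_rot: [-3.141, 0.001, -2.942]
contact_force: [0.8, -0.6, -0.3]
gripper_width: 0.784
grip_force: 0.0
```

```bash
python3 - <<'E'
from h import *
st(); board("scene",(230,215,310,265)); board("side",(265,195,345,260))
E
```

```text
cf mm [[-112.8    4.1]] z -22.7 yaw [-1.800e+02  1.000e-01 -1.686e+02] open 72.2 F [ 0.8 -0.6 -0.3] t 7.9
scene [-68.2   1.3] [ 65.7 115.4] 6.1
side [-58.7   5.8] [106.7  76.6] 84.7
```

>>> send_rows(plan=[[-0.0038,-0.0016,0,0,0,0,0.072],[-0.0038,-0.0016,0,0,0,0,0.072],[-0.0038,-0.0016,0,0,0,0,0.072],[-0.0028,-0.0016,0,0,0,0,0.072],[0,0,0,0,0,0,0.072]])

```text
time: 8.42
ee_pos: [0.4885, 0.0053, -0.0226]
tool_rot: [-3.141, 0.001, -2.942]
contact_force: [-0.4, -0.0, -0.3]
gripper_width: 0.783
grip_force: 0.0
```

```bash
python3 - <<'E'
from h import *
st(); board("side",(265,195,345,260))
E
```

```text
cf mm [[-98.8  -2.1]] z -22.6 yaw [-1.800e+02  1.000e-01 -1.686e+02] open 72.1 F [-0.4 -0.  -0.3] t 8.4167
side [-49.2   3.8] [107.8  77. ] 89.3
```

>>> send_rows(plan=[[0.006,0,0,0,0,0,0.072],[0.004,0,-0.036,0,0,0,0.072],[0,0,-0.036,0,0,0,0.072],[0,0,-0.036,0,0,0,0.072],[0,0,-0.036,0,0,0,0.072]])

```text
time: 8.88
ee_pos: [0.4766, 0.0036, 0.1227]
tool_rot: [3.141, -0.001, -2.942]
contact_force: [1.4, 0.4, -1.1]
gripper_width: 0.785
grip_force: 0.0
```

>>> send_rows(plan=[[0,0,-0.036,0,0,0,0.072],[0,0,-0.036,0,0,0,0.072],[0,0,-0.036,0,0,0,0.072],[0,0,0,0,0,0,0.072],[0,0,0,0,0,0,0.072]])

```text
time: 9.3
ee_pos: [0.4782, 0.0033, 0.231]
tool_rot: [-3.14, 0.004, -2.942]
contact_force: [0.0, -0.1, -0.0]
gripper_width: 0.782
grip_force: 0.0
```

```bash
python3 - <<'E'
from h import *
st(); d=grab("wrist")
b=proj(d,np.array([[*SILL,.016]]))[0]; print(b)
x0,y0=int(b[0]-90),int(b[1]-100)
m=green(d,(x0,max(0,y0),x0+180,y0+200));c=np.vstack([k for k in cv2.findContours(m,0,2)[0] if cv2.contourArea(k)>20])
print(cv2.minAreaRect(cf(ray(d,c[:,0],.008)).astype(np.float32)*1e3))
im=d["image"][y0:y0+130,x0:x0+180,::-1]; print(x0,y0)
cv2.imwrite("pics/w2.png",cv2.resize(im,None,fx=4.4,fy=4.4,interpolation=cv2.INTER_CUBIC)); np.savez("w2.npz",**d)
E
```

```text
cf mm [[-109.3   -2. ]] z 231.0 yaw [-179.9    0.2 -168.6] open 71.9 F [ 0.  -0.1 -0. ] t 9.3
[277.18544471 259.68785093]
((-50.039615631103516, 2.7604942321777344), (78.3657455444336, 108.44793701171875), 0.2913343608379364)
187 159
```

View pics/w2.png

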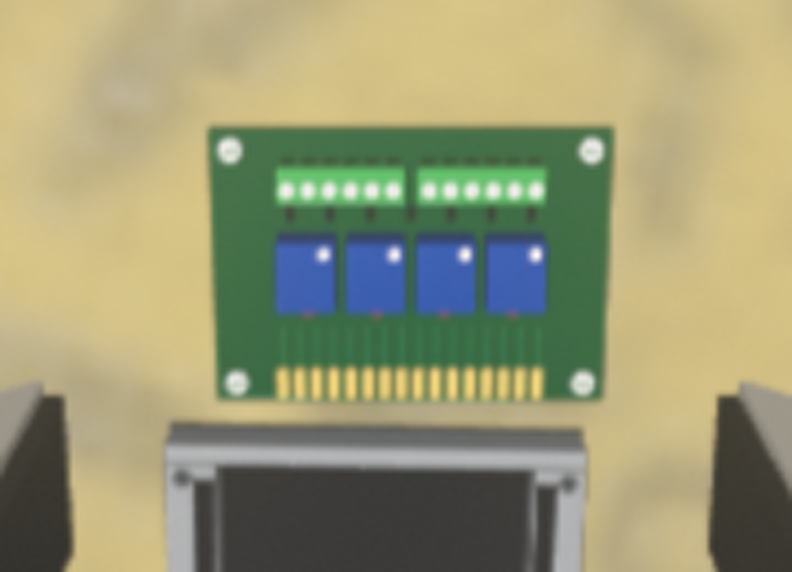

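The picture shows the board square to the sill, but its strip-edge middle is at column 410 against the sill's middle at 376, so it sits clearly too far left (+y). I'll redo the cradle pose from this view.

```bash
python3 - <<'E'
from h import *
d=dict(np.load("w2.npz"))
u=lambda p:(np.array(p)/4.4+[187,159]-.4)
for n,p,z in (("foot",[(172,425),(582,430)],0),("top",[(166,446),(587,448)],.016),("strip",[(218,400),(603,400)],.008),("term",[(209,128),(612,128)],.008)):
    P=ray(d,u(p),z); v=P[1]-P[0]; print(n,(cf(P)*1e3).round(1).tolist(),(cf(P).mean(0)*1e3).round(1),"len",np.linalg.norm(v).round(4),"yaw",np.degrees(np.arctan2(-v[0],v[1])).round(2),P.mean(0).round(4))
print(d["cx"],d["cy"])
d=grab("side")
im=d["image"]; g=cv2.inRange(cv2.cvtColor(im,cv2.COLOR_RGB2HSV),(0,0,0),(180,75,255))[190:255,228:287]
c=max(cv2.findContours(g,0,2)[0],key=cv2.contourArea)[:,0]+[228,190]
print("side cradle outline (z=.016)",cv2.minAreaRect(cf(ray(d,c,.016)).astype(np.float32)*1e3)); board("side",(265,195,345,260))
E
```

```text
foot [[1.6, -65.9], [2.6, 53.5]] [ 2.1 -6.2] len 0.1195 yaw 10.75 [0.5883 0.0208 0.    ]
top [[0.7, -65.4], [0.7, 53.0]] [ 0.7 -6.2] len 0.1184 yaw 11.22 [0.5869 0.0205 0.016 ]
strip [[-9.9, -51.4], [-10.5, 58.0]] [-10.2   3.3] len 0.1094 yaw 11.51 [0.5744 0.0278 0.008 ]
term [[-89.3, -51.6], [-89.9, 56.9]] [-89.6   2.7] len 0.1085 yaw 11.49 [0.4966 0.0117 0.008 ]
275.31036726077116 207.1529493223242
side cradle outline (z=.016) ((56.326255798339844, -7.205657958984375), (148.3311767578125, 113.52184295654297), 89.06285858154297)
side [-49.4   3.5] [108.3  77. ] 89.4
```

```bash
sed -i 's/SILL=np.array(\[.585,.0265\])/SILL=np.array([.5872,.0206])/' h.py; python3 - <<'E'
from h import *
st(); d=grab("wrist"); im=cv2.imread("pics/w1.png")
# multimeter/contactor in the wide side view, via yellow-orange case and grey contactor at mid height
s=grab("side"); print("meter px in side ->",(cf(ray(s,[(181,296),(259,291),(262,318)],.045))*1e3).round(0).tolist(),"contactor",(cf(ray(s,[(270,318),(295,303),(312,322)],.06))*1e3).round(0).tolist())
w=dict(fx=352.24,fy=352.24,cx=275.31,cy=207.15,R=np.array([[.22,.97,0],[.93,-.21,.29],[.28,-.07,-.96]]),t=None); w["t"]=-w["R"]@[.408,.059,.479]
print("w1 meter",(cf(ray(w,[(424,192),(470,168),(518,255)],.045))*1e3).round(0).tolist(),"contactor",(cf(ray(w,[(440,150),(478,95),(486,163)],.02))*1e3).round(0).tolist())
E
```

```text
cf mm [[-111.8    4.8]] z 227.8 yaw [ 179.9   -0.2 -168.6] open 72.4 F [-0.   0.6 -0.8] t 9.45
meter px in side -> [[163.0, 242.0], [25.0, 223.0], [15.0, 279.0]] contactor [[0.0, 288.0], [-40.0, 255.0], [-69.0, 291.0]]
w1 meter [[6.0, 200.0], [-0.0, 261.0], [142.0, 289.0]] contactor [[-29.0, 242.0], [-76.0, 305.0], [12.0, 293.0]]
```

>>> send_rows(plan=[[-0.0122,0.018,0.02,0,0,0,0.0],[-0.0122,0.018,0.02,0,0,0,0.0],[-0.0122,0.018,0.02,0,0,0,0.0],[-0.0122,0.018,0.03,0,0,0,0.0],[-0.0122,0.018,0.03,0,0,0,0.0]])

```text
time: 9.97
ee_pos: [0.5197, 0.1047, 0.1075]
tool_rot: [3.141, -0.0, -2.942]
contact_force: [0.5, 0.6, 0.6]
gripper_width: 0.47
grip_force: 0.0
```

>>> send_rows(plan=[[0,0,0.03,0,0,0,0.0],[0,0,0.03,0,0,0,0.0],[0,0,0.03,0,0,0,0.0],[0,0,0,0,0,0,0.0]])

```text
time: 10.3
ee_pos: [0.5147, 0.1037, 0.0132]
tool_rot: [3.14, -0.012, -2.942]
contact_force: [-1.5, -0.6, 0.7]
gripper_width: 0.182
grip_force: 0.0
```

```bash
python3 - <<'E'
from h import *
st()
E
```

```text
cf mm [[-55.   95.6]] z 13.2 yaw [ 179.9   -0.7 -168.6] open 16.7 F [-1.5 -0.6  0.7] t 10.3
```

>>> send_rows(plan=[[0,0,0.02,0,0,0,0.0],[0,0,0.015,0,0,0,0.0],[0,0,0.005,0,0,0,0.0],[0,0,0,0,0,0,0.0]])

```text
time: 10.63
ee_pos: [0.5191, 0.1037, -0.0211]
tool_rot: [3.141, -0.002, -2.942]
contact_force: [-0.2, 0.3, 0.4]
gripper_width: 0.004
grip_force: 0.0
```

>>> send_rows(plan=[[0,-0.005,0,0,0,0,0.0],[0,-0.005,0,0,0,0,0.0],[0,-0.004,0,0,0,0,0.0],[0,0,0,0,0,0,0.0]])

```text
time: 10.97
ee_pos: [0.5234, 0.0891, -0.0197]
tool_rot: [-3.141, 0.002, -2.943]
contact_force: [0.4, 0.8, -0.8]
gripper_width: 0.005
grip_force: 0.0
```

```bash
python3 - <<'E'
from h import *
st();  board("side",(255,195,345,265)); board("scene",(230,215,330,265))
E
```

```text
cf mm [[-49.3  79.6]] z -19.7 yaw [-1.800e+02  1.000e-01 -1.686e+02] open 0.4 F [ 0.4  0.8 -0.8] t 10.9667Traceback (most recent call last):
  File "<stdin>", line 2, in <module>
  File "h.py", line 33, in board
    d=grab(name); m=green(d,box); c=np.vstack([k for k in cv2.findContours(m,0,2)[0] if cv2.contourArea(k)>20])
                                    ~~~~~~~~~^^^^^^^^^^^^^^^^^^^^^^^^^^^^^^^^^^^^^^^^^^^^^^^^^^^^^^^^^^^^^^^^^^
    return _nx.concatenate(arrs, 0, dtype=dtype, casting=casting)
           ~~~~~~~~~~~~~~~^^^^^^^^^^^^^^^^^^^^^^^^^^^^^^^^^^^^^^^
ValueError: need at least one array to concatenate
```

>>> send_rows(plan=[[0,0,0.0025,0,0,0,0.0],[0,-0.003,0,0,0,0,0.0],[0,-0.0025,0,0,0,0,0.0],[0,0,0,0,0,0,0.0]])

```text
time: 11.35
ee_pos: [0.5236, 0.0843, -0.0232]
tool_rot: [3.142, -0.0, -2.942]
contact_force: [0.6, 0.5, -0.8]
gripper_width: 0.002
grip_force: 0.0
```

```bash
python3 - <<'E'
from h import *
st();  board("scene",(230,215,330,265))
E
```

```text
cf mm [[-50.   74.8]] z -23.2 yaw [ 180.    -0.  -168.6] open 0.2 F [ 0.6  0.5 -0.8] t 11.35
scene [-51.    7.1] [ 77.9 106.5] 0.5
```

>>> send_rows(plan=[[0,-0.003,0,0,0,0,0.0],[0,-0.003,0,0,0,0,0.0],[0,0,0,0,0,0,0.0]])

```text
time: 11.65
ee_pos: [0.5249, 0.0783, -0.0232]
tool_rot: [-3.142, 0.0, -2.942]
contact_force: [0.4, 0.0, 0.5]
gripper_width: 0.004
grip_force: 0.0
```

```bash
python3 - <<'E'
from h import *
st();  d=board("scene",(230,215,330,265))
a=d["image"][190:290,205:345]; b=grab("side")["image"][165:265,220:360]
cv2.imwrite("pics/a5.png",cv2.resize(np.hstack([a,b])[:,:,::-1],None,fx=2.85,fy=2.85,interpolation=cv2.INTER_CUBIC))
E
```

```text
cf mm [[-49.9  68.8]] z -23.2 yaw [-180.     0.  -168.6] open 0.4 F [0.4 0.  0.5] t 11.65
scene [-49.9   2.1] [ 79.2 107.8] 0.1
```

>>> send_rows(plan=[[0,-0.0025,0,0,0,0,0.0],[0,-0.0022,0,0,0,0,0.0],[0,0,0,0,0,0,0.0]])

```text
time: 12.0
ee_pos: [0.5258, 0.0739, -0.0232]
tool_rot: [-3.142, 0.0, -2.942]
contact_force: [0.0, 0.7, -0.4]
gripper_width: 0.002
grip_force: 0.1
```

```bash
python3 - <<'E'
from h import *
st();  d=board("scene",(230,215,330,265))
E
```

```text
cf mm [[-49.9  64.2]] z -23.2 yaw [-180.     0.  -168.6] open 0.2 F [ 0.   0.7 -0.4] t 12.0
scene [-50.5  -2.7] [ 78.  106.5] 0.1
```

>>> send_rows(plan=[[0,0.008,0,0,0,0,0.0],[0,0.004,-0.02,0,0,0,0.02],[0,0,-0.035,0,0,0,0.072],[0.008,-0.009,-0.035,0,0,0,0.072],[0.01,-0.0125,-0.035,0,0,0,0.072]])

```text
time: 12.47
ee_pos: [0.5094, 0.0624, 0.1029]
tool_rot: [3.141, -0.001, -2.94]
contact_force: [0.8, -1.2, 0.7]
gripper_width: 0.247
grip_force: 0.0
```

>>> send_rows(plan=[[0.011,-0.0137,-0.03,0,0,0,0.072],[0.011,-0.0137,-0.03,0,0,0,0.072],[0.011,-0.0137,-0.03,0,0,0,0.072],[0.011,-0.0137,-0.03,0,0,0,0.072],[0,0,0,0,0,0,0.072]])

```text
time: 12.88
ee_pos: [0.4793, -0.003, 0.2276]
tool_rot: [-3.137, 0.009, -2.943]
contact_force: [1.3, 0.4, 0.7]
gripper_width: 0.604
grip_force: 0.0
```

```bash
python3 - <<'E'
from h import *
st(); d=grab("wrist")
b=proj(d,np.array([[*SILL,.016]]))[0]; x0,y0=int(b[0]-90),int(b[1]-100)
m=green(d,(x0,max(0,y0),x0+180,y0+200));c=np.vstack([k for k in cv2.findContours(m,0,2)[0] if cv2.contourArea(k)>20])
print(cv2.minAreaRect(cf(ray(d,c[:,0],.008)).astype(np.float32)*1e3))
# sill ends: low-saturation run on rows crossing the sill top
S=cv2.cvtColor(d["image"],cv2.COLOR_RGB2HSV)[:,:,1]
for z,x in ((.016,.003),(.016,.004),(.016,.005)):
    ys=np.arange(-80,81)/1e3; c_,s_=np.cos(YAW),np.sin(YAW)
    W=np.c_[SILL[0]+x*c_-ys*s_,SILL[1]+x*s_+ys*c_,np.full(len(ys),z)]
    q=proj(d,W).round().astype(int); v=S[q[:,1],q[:,0]]; k=(ys[v<60]*1e3).round()
    kk=k[np.abs(k)<70]; print("sill lateral extent",kk.min(),kk.max(),kk.size)
np.savez("w3.npz",**d)
E
```

```text
cf mm [[-110.4   -2.2]] z 227.6 yaw [-179.7    0.5 -168.6] open 55.6 F [1.3 0.4 0.7] t 12.8833
((-50.55998229980469, -0.68353271484375), (76.75377655029297, 108.36077117919922), 0.303946316242218)
sill lateral extent -61.0 69.0 123
sill lateral extent -61.0 69.0 123
sill lateral extent -59.0 69.0 121
```

>>> send_rows(plan=[[0.004,0.0015,0.034,0,0,0,0.072],[0,0,0.034,0,0,0,0.072],[0,0,0.034,0,0,0,0.072],[0,0,0.034,0,0,0,0.072],[0,0,0.034,0,0,0,0.072]])

```text
time: 13.35
ee_pos: [0.4725, 0.0006, 0.0495]
tool_rot: [3.141, -0.001, -2.942]
contact_force: [1.1, 0.1, -0.3]
gripper_width: 0.783
grip_force: 0.0
```

>>> send_rows(plan=[[0,0,0.034,0,0,0,0.072],[0,0,0.03,0,0,0,0.072],[0,0,0.012,0,0,0,0.072],[0,0,0,0,0,0,0.072],[0,0,0,0,0,0,0.072]])

```text
time: 13.77
ee_pos: [0.4719, 0.0007, -0.0251]
tool_rot: [3.14, -0.003, -2.941]
contact_force: [-0.4, 0.3, 0.4]
gripper_width: 0.786
grip_force: 0.3
```

```bash
python3 - <<'E'
from h import *
st()
E
```

```text
cf mm [[-116.9    2.9]] z -25.1 yaw [ 179.9   -0.2 -168.5] open 72.3 F [-0.4  0.3  0.4] t 13.7667
```

>>> send_rows(plan=[[-0.004,-0.003,-0.001,0,0,0,0.072],[-0.005,0,0,0,0,0,0.072],[-0.004,0,0,0,0,0,0.072],[-0.004,0,0,0,0,0,0.072],[-0.003,0,0,0,0,0,0.072]])

```text
time: 14.18
ee_pos: [0.4941, 0.0008, -0.0234]
tool_rot: [3.141, -0.0, -2.942]
contact_force: [-1.6, 0.8, -0.1]
gripper_width: 0.783
grip_force: 0.2
```

>>> send_rows(plan=[[-0.003,0,0,0,0,0,0.072],[-0.002,0,0,0,0,0,0.072],[-0.0015,0,0,0,0,0,0.072],[0,0,0,0,0,0,0.072]])

```text
time: 14.52
ee_pos: [0.4999, 0.002, -0.0233]
tool_rot: [3.141, -0.001, -2.942]
contact_force: [-0.3, 0.9, 0.2]
gripper_width: 0.786
grip_force: 0.3
```

```bash
python3 - <<'E'
from h import *
st()
E
```

```text
cf mm [[-89.3  -1.3]] z -23.3 yaw [ 180.    -0.  -168.6] open 72.3 F [-0.3  0.9  0.2] t 14.5167
```

>>> send_rows(plan=[[-0.0015,0,0,0,0,0,0.072],[0,0,0,0,0,0,0.072]])

```text
time: 14.68
ee_pos: [0.5001, 0.0022, -0.0234]
tool_rot: [3.141, -0.003, -2.942]
contact_force: [-4.6, -1.4, 1.8]
gripper_width: 0.786
grip_force: 2.3
```

>>> send_rows(plan=[[-0.0015,0,0,0,0,0,0.072],[0,0,0,0,0,0,0.072]])

```text
time: 14.85
ee_pos: [0.5002, 0.0025, -0.0236]
tool_rot: [3.14, -0.005, -2.942]
contact_force: [-8.7, -1.6, 5.5]
gripper_width: 0.783
grip_force: 4.4
```

>>> send_rows(plan=[[-0.0003,0,-0.0022,0,0,0,0.072],[-0.0002,0,-0.0033,0,0,0,0.072],[-0.0002,0,-0.0033,0,0,0,0.072],[-0.0003,0,-0.0033,0,0,0,0.072],[-0.0006,0,-0.0033,0,0,0,0.072]])

```text
time: 15.27
ee_pos: [0.5015, 0.003, -0.0085]
tool_rot: [3.14, -0.006, -2.943]
contact_force: [-7.6, -0.6, 0.6]
gripper_width: 0.785
grip_force: 3.9
```

```bash
python3 - <<'E'
from h import *
st(); board("side",(255,185,345,265))
E
```

```text
cf mm [[-87.5  -0.6]] z -8.5 yaw [ 179.9   -0.3 -168.6] open 72.2 F [-7.6 -0.6  0.6] t 15.2667
side [-33.3  -4.4] [ 82.9 106. ] 9.0
```

>>> send_rows(plan=[[-0.0008,0,-0.0032,0,0,0,0.072],[-0.0008,0,-0.0032,0,0,0,0.072],[-0.0009,0,-0.0031,0,0,0,0.072],[-0.0012,0,-0.003,0,0,0,0.072],[-0.0013,0,-0.003,0,0,0,0.072]])

```text
time: 15.73
ee_pos: [0.506, 0.004, 0.0071]
tool_rot: [3.139, -0.007, -2.942]
contact_force: [-9.1, -0.5, 3.4]
gripper_width: 0.787
grip_force: 4.7
```

```bash
python3 - <<'E'
from h import *
st(); board("side",(255,175,345,265))
E
```

```text
cf mm [[-82.9  -0.5]] z 7.1 yaw [ 179.9   -0.4 -168.6] open 72.4 F [-9.1 -0.5  3.4] t 15.7333
side [-26.8 -10.7] [ 88.5 106.8] 19.6
```

>>> send_rows(plan=[[-0.0015,0,-0.0029,0,0,0,0.072],[-0.0016,0,-0.0028,0,0,0,0.072],[-0.0017,0,-0.0028,0,0,0,0.072],[-0.0018,0,-0.0026,0,0,0,0.072],[-0.0019,0,-0.0025,0,0,0,0.072]])

```text
time: 16.2
ee_pos: [0.5157, 0.0055, 0.0213]
tool_rot: [3.141, -0.004, -2.942]
contact_force: [-7.1, -0.9, 5.0]
gripper_width: 0.779
grip_force: 3.5
```

>>> send_rows(plan=[[-0.002,0,-0.0022,0,0,0,0.072],[-0.0021,0,-0.002,0,0,0,0.072],[-0.0022,0,-0.002,0,0,0,0.072],[-0.0023,0,-0.002,0,0,0,0.072],[-0.0024,0,-0.0018,0,0,0,0.072]])

```text
time: 16.62
ee_pos: [0.5292, 0.0077, 0.0316]
tool_rot: [-3.141, 0.001, -2.942]
contact_force: [-0.9, -0.8, 1.6]
gripper_width: 0.785
grip_force: 0.4
```

```bash
python3 - <<'E'
from h import *
st(); board("side",(245,155,345,265))
E
```

```text
cf mm [[-59.4  -1.4]] z 31.6 yaw [-1.800e+02  1.000e-01 -1.686e+02] open 72.2 F [-0.9 -0.8  1.6] t 16.6167
side [-27.3   3.2] [101.8  31.7] 64.0
```

```bash
cat >> h.py <<'E'
def wp(x,y,z):
    c,s=np.cos(YAW),np.sin(YAW);return np.array([SILL[0]+x*c-y*s,SILL[1]+x*s+y*c,z])
def check(th,name="side"):
    t=np.radians(th);d=grab(name);u=np.array([-np.cos(t),np.sin(t)]);n=np.array([np.sin(t),np.cos(t)])
    p0=np.array([-3*np.sin(t),0.]) if th>59 else np.array([-(3*np.cos(t)+8*np.sin(t)),0])-3*u+5*n
    pts=[wp(*( np.array([q[0],y*1e3*1,q[1]])*1e-3)) for y in (-.055,.055) for q in (p0+3*n,p0+80*u+3*n)]
    k=proj(d,np.array(pts)); x,y=k.min(0).astype(int)-15; X,Y=k.max(0).astype(int)+15
    m=green(d,(max(x,0),max(y,0),X,Y)); r=cv2.boundingRect(m)
    print(name,th,"pred",k.min(0).round(),k.max(0).round(),"seen",r[0],r[1],r[0]+r[2],r[1]+r[3],"n",int((m>0).sum()))
    return d
E
python3 - <<'E'
from h import *
check(53); check(53,"scene"); check(40); check(0)
E
```

```text
side 53 pred [278. 188.] [301. 241.] seen 278 209 302 241 n 198
scene 53 pred [263. 209.] [311. 237.] seen 271 210 291 219 n 78
side 40 pred [278. 192.] [307. 241.] seen 278 209 302 241 n 200
side 0 pred [278. 207.] [314. 241.] seen 278 210 302 241 n 194
```

>>> send_rows(plan=[[-0.0026,0,-0.0012,0,0,0,0.072],[-0.0026,0,-0.0012,0,0,0,0.072],[-0.0026,0,-0.0012,0,0,0,0.072],[-0.0026,0,-0.001,0,0,0,0.072],[-0.0026,0,-0.001,0,0,0,0.072]])

```text
time: 17.28
ee_pos: [0.5417, 0.0103, 0.0371]
tool_rot: [-3.142, 0.0, -2.942]
contact_force: [-0.5, -1.2, -0.4]
gripper_width: 0.787
grip_force: 0.2
```

>>> send_rows(plan=[[-0.0028,0,-0.0008,0,0,0,0.072],[-0.0028,0,-0.0008,0,0,0,0.072],[-0.0028,0,-0.0005,0,0,0,0.072],[-0.0028,0,-0.0005,0,0,0,0.072],[-0.0028,0,-0.0005,0,0,0,0.072]])

```text
time: 17.7
ee_pos: [0.5553, 0.0131, 0.0402]
tool_rot: [3.142, 0.0, -2.942]
contact_force: [-0.7, 0.0, 2.3]
gripper_width: 0.78
grip_force: 1.1
```

```bash
python3 - <<'E'
from h import *
st(); check(74); check(74,"scene")
E
```

```text
cf mm [[-32.7  -1.2]] z 40.2 yaw [ 180.     0.  -168.6] open 71.8 F [-0.7  0.   2.3] t 17.7
side 74 pred [278. 184.] [290. 242.] seen 279 206 290 237 n 95
scene 74 pred [269. 200.] [311. 237.] seen 280 204 311 229 n 36
```

>>> send_rows(plan=[[-0.0028,0,0,0,0,0,0.072],[-0.0028,0,0,0,0,0,0.072],[-0.0028,0,0,0,0,0,0.072],[-0.0028,0,0,0,0,0,0.072],[-0.0028,0,0,0,0,0,0.072]])

```text
time: 18.22
ee_pos: [0.5704, 0.0159, 0.0422]
tool_rot: [-3.141, 0.004, -2.942]
contact_force: [-2.0, 2.7, 16.0]
gripper_width: 0.786
grip_force: 7.2
```

>>> send_rows(plan=[[-0.0025,0,0,0,0,0,0.072],[-0.002,0,0,0,0,0,0.072],[0,0,0,0,0,0,0.072]])

```text
time: 18.47
ee_pos: [0.5754, 0.017, 0.0426]
tool_rot: [-3.14, 0.005, -2.942]
contact_force: [-2.5, 2.9, 16.3]
gripper_width: 0.784
grip_force: 7.8
```

```bash
python3 - <<'E'
from h import *
st(); check(88); check(88,"scene")
E
```

```text
cf mm [[-12.3  -1.3]] z 42.6 yaw [-179.9    0.3 -168.6] open 72.1 F [-2.5  2.9 16.3] t 18.4667
side 88 pred [278. 183.] [282. 242.] seen 273 205 280 229 n 75
scene 88 pred [274. 197.] [312. 238.] seen 276 199 313 237 n 439
```

```bash
python3 - <<'E'
from h import *
a=grab("scene")["image"][165:255,245:345]; b=grab("side")["image"][165:255,230:330]
cv2.imwrite("pics/a6.png",cv2.resize(np.hstack([a,b])[:,:,::-1],None,fx=4,fy=4,interpolation=cv2.INTER_CUBIC))
E
```

```text
(no output)
```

View pics/a6.png

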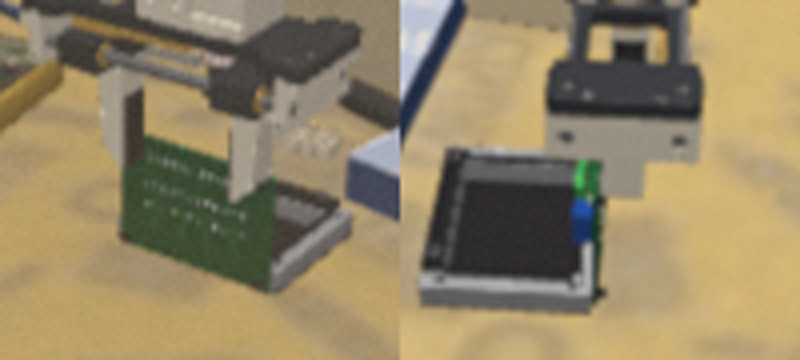

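The board stands vertical against the sill with the fingers behind it. The gripper's front plate is touching the board's top edge, which explains the upward force, so I'll raise slightly and then push over.

>>> send_rows(plan=[[0,0,-0.003,0,0,0,0.072],[0,0,-0.0025,0,0,0,0.072],[0,0,0,0,0,0,0.072]])

```text
time: 18.92
ee_pos: [0.5733, 0.0166, 0.0457]
tool_rot: [-3.142, 0.0, -2.942]
contact_force: [0.8, -0.5, -1.0]
gripper_width: 0.785
grip_force: 0.0
```

```bash
python3 - <<'E'
from h import *
st(); check(88); check(88,"scene")
E
```

```text
cf mm [[-14.4  -1.2]] z 45.7 yaw [-180.     0.  -168.6] open 72.2 F [ 0.8 -0.5 -1. ] t 18.9167
side 88 pred [278. 183.] [282. 242.] seen 273 204 280 230 n 84
scene 88 pred [274. 197.] [312. 238.] seen 276 199 314 235 n 471
```

>>> send_rows(plan=[[-0.0025,0,0,0,0,0,0.072],[-0.0025,0,0,0,0,0,0.072],[-0.0025,0,0,0,0,0,0.072],[-0.0025,0,0,0,0,0,0.072],[-0.0025,0,0,0,0,0,0.072]])

```text
time: 19.43
ee_pos: [0.5857, 0.0192, 0.0454]
tool_rot: [3.141, -0.0, -2.942]
contact_force: [-0.9, -0.2, -0.4]
gripper_width: 0.786
grip_force: 0.0
```

```bash
python3 - <<'E'
from h import *
st(); check(95); check(95,"scene")
E
```

```text
cf mm [[-1.7 -1.1]] z 45.4 yaw [ 180.    -0.  -168.6] open 72.3 F [-0.9 -0.2 -0.4] t 19.4333
side 95 pred [275. 183.] [280. 242.] seen 268 204 282 240 n 169
scene 95 pred [275. 196.] [314. 238.] seen 276 198 316 238 n 825
```

>>> send_rows(plan=[[-0.0025,0,0,0,0,0,0.072],[-0.0025,0,0,0,0,0,0.072],[-0.0025,0,0,0,0,0,0.072],[-0.0025,0,0,0,0,0,0.072],[0,0,0,0,0,0,0.072]])

```text
time: 19.95
ee_pos: [0.5958, 0.0212, 0.0456]
tool_rot: [-3.142, 0.001, -2.942]
contact_force: [-0.5, 0.8, 0.4]
gripper_width: 0.783
grip_force: 0.0
```

```bash
python3 - <<'E'
from h import *
st(); d=grab("scene")
def obs(n,box):
    d=grab(n);m=green(d,box);print(n,cv2.boundingRect(m),int((m>0).sum()))
obs("side",(225,170,320,265)); obs("scene",(250,180,350,260))
E
```

```text
cf mm [[ 8.5 -1.1]] z 45.6 yaw [-180.     0.  -168.6] open 72.0 F [-0.5  0.8  0.4] t 19.95
side (252, 204, 38, 32) 855
scene (272, 212, 51, 23) 502
```

>>> send_rows(plan=[[0.012,0,-0.01,0,0,0,0.072],[0.02,0,-0.02,0,0,0,0.072],[0.022,0,-0.03,0,0,0,0.072],[0.022,0,-0.03,0,0,0,0.072],[0.022,0,-0.03,0,0,0,0.072]])

```text
time: 20.52
ee_pos: [0.4977, 0.0016, 0.1664]
tool_rot: [3.141, -0.001, -2.942]
contact_force: [0.9, -0.5, 0.1]
gripper_width: 0.786
grip_force: 0.0
```

>>> send_rows(plan=[[0.02,0,-0.03,0,0,0,0.072],[0,0,-0.03,0,0,0,0.072],[0,0,0,0,0,0,0.072],[0,0,0,0,0,0,0.072]])

```text
time: 20.85
ee_pos: [0.4803, -0.0025, 0.2274]
tool_rot: [-3.14, 0.004, -2.942]
contact_force: [0.7, -1.2, -0.9]
gripper_width: 0.785
grip_force: 0.0
```

```bash
python3 - <<'E'
from h import *
st()
for n,z in (("wrist",.019),("side",.019),("scene",.019)):
    d=grab(n); b=proj(d,[wp(.03,0,.019)])[0]; k=90 if n=="wrist" else 35
    x,y=b.astype(int); print(b.round())
    try: board(n,(x-k,max(0,y-k),x+k,min(420,y+k)),z)
    except Exception as e: print(e)
d=grab("wrist"); np.savez("w4.npz",**d); b=proj(d,[wp(.02,0,.019)])[0].astype(int)
im=d["image"][b[1]-70:b[1]+65,b[0]-90:b[0]+90,::-1]; print(b)
cv2.imwrite("pics/w4.png",cv2.resize(im,None,fx=4.4,fy=4.4,interpolation=cv2.INTER_CUBIC))
E
```

```text
cf mm [[-109.4   -1.9]] z 227.4 yaw [-179.9    0.3 -168.6] open 72.2 F [ 0.7 -1.2 -0.9] t 20.85
[277. 284.]
wrist [ 8.2 -1. ] [ 63.3 109.2] 0.3
[266. 218.]
side [17.7 -1.3] [108.4  79.1] 89.5
[299. 219.]
scene [14.6 -3.9] [105.8  75.9] 89.6
[276 280]
```

>>> send_rows(plan=[[-0.007,0,0.033,0,0,0,0.072],[-0.007,0,0.033,0,0,0,0.072],[-0.007,0,0.033,0,0,0,0.072],[-0.007,0,0.033,0,0,0,0.072],[-0.007,0,0.033,0,0,0,0.072]])

```text
time: 21.62
ee_pos: [0.5138, 0.0049, 0.0585]
tool_rot: [3.141, -0.0, -2.942]
contact_force: [0.3, 0.5, 0.0]
gripper_width: 0.787
grip_force: 0.0
```

>>> send_rows(plan=[[-0.007,0,0.032,0,0,0,0.072],[-0.007,0,0.028,0,0,0,0.072],[0,0,0,0,0,0,0.072],[0,0,0,0,0,0,0.072],[0,0,0,0,0,0,0.072]])

```text
time: 22.03
ee_pos: [0.528, 0.0074, 0.0015]
tool_rot: [-3.141, 0.001, -2.942]
contact_force: [-0.3, -0.4, 1.1]
gripper_width: 0.781
grip_force: 0.0
```

```bash
python3 - <<'E'
from h import *
st()
E
```

```text
cf mm [[-60.7  -1.5]] z 1.5 yaw [-180.     0.  -168.6] open 71.8 F [-0.3 -0.4  1.1] t 22.0333
```

>>> send_rows(plan=[[-0.008,0,0.008,0,0,0,0.072],[-0.008,0,0.0042,0,0,0,0.072],[-0.006,0,0,0,0,0,0.072],[-0.004,0,0,0,0,0,0.072],[0,0,0,0,0,0,0.072]])

```text
time: 22.45
ee_pos: [0.5545, 0.0127, -0.0112]
tool_rot: [-3.141, 0.002, -2.942]
contact_force: [-0.3, -0.4, 0.8]
gripper_width: 0.782
grip_force: 0.0
```

>>> send_rows(plan=[[-0.003,0,0,0,0,0,0.072],[-0.003,0,0,0,0,0,0.072],[-0.003,0,0,0,0,0,0.072],[-0.003,0,0,0,0,0,0.072],[0,0,0,0,0,0,0.072]])

```text
time: 22.87
ee_pos: [0.5655, 0.015, -0.0116]
tool_rot: [-3.141, 0.001, -2.942]
contact_force: [1.2, 0.3, 0.5]
gripper_width: 0.782
grip_force: 0.0
```

```bash
python3 - <<'E'
from h import *
st(); board("side",(225,185,305,255),.019)
E
```

```text
cf mm [[-22.3  -1.2]] z -11.6 yaw [-180.     0.  -168.6] open 71.9 F [1.2 0.3 0.5] t 22.8667
side [30.5  0. ] [ 77.9 107.5] 3.5
```

>>> send_rows(plan=[[-0.003,0,0,0,0,0,0.072],[-0.003,0,0,0,0,0,0.072],[-0.003,0,0,0,0,0,0.072],[-0.002,0,0,0,0,0,0.072],[0,0,0,0,0,0,0.072]])

```text
time: 23.33
ee_pos: [0.5762, 0.0172, -0.0117]
tool_rot: [-3.142, 0.001, -2.942]
contact_force: [0.2, 0.5, 0.1]
gripper_width: 0.791
grip_force: 0.0
```

>>> send_rows(plan=[[-0.001,0,0,0,0,0,0.072],[-0.001,0,0,0,0,0,0.072],[0,0,0,0,0,0,0.072]])

```text
time: 23.58
ee_pos: [0.5777, 0.0176, -0.0117]
tool_rot: [3.142, 0.0, -2.942]
contact_force: [0.2, 0.0, 0.4]
gripper_width: 0.783
grip_force: 0.0
```

>>> send_rows(plan=[[-0.001,0,0,0,0,0,0.072],[0,0,0,0,0,0,0.072]])

```text
time: 23.75
ee_pos: [0.5785, 0.0178, -0.0117]
tool_rot: [3.141, -0.0, -2.942]
contact_force: [-0.2, -1.3, 0.4]
gripper_width: 0.783
grip_force: 0.3
```

>>> send_rows(plan=[[-0.001,0,0,0,0,0,0.072],[0,0,0,0,0,0,0.072]])

```text
time: 23.92
ee_pos: [0.5788, 0.0179, -0.0118]
tool_rot: [3.141, -0.002, -2.942]
contact_force: [-2.4, -0.7, 1.2]
gripper_width: 0.782
grip_force: 1.6
```

>>> send_rows(plan=[[-0.001,0,0,0,0,0,0.072],[0,0,0,0,0,0,0.072]])

```text
time: 24.08
ee_pos: [0.5791, 0.018, -0.012]
tool_rot: [3.141, -0.003, -2.942]
contact_force: [-6.1, -2.1, 2.5]
gripper_width: 0.782
grip_force: 2.9
```

```bash
python3 - <<'E'
from h import *
st(); board("side",(225,185,305,255),.019)
E
```

```text
cf mm [[-8.5 -1. ]] z -12.0 yaw [ 180.    -0.2 -168.6] open 72.0 F [-6.1 -2.1  2.5] t 24.0833
side [43.6  0.8] [ 77.6 107.5] 3.2
```

>>> send_rows(plan=[[0.003,0,0,0,0,0,0.072],[0.007,0,0,0,0,0,0.072],[0.015,0,0,0,0,0,0.072],[0.02,0,-0.02,0,0,0,0.072],[0.022,0,-0.035,0,0,0,0.072]])

```text
time: 24.55
ee_pos: [0.512, 0.0051, 0.0409]
tool_rot: [3.139, -0.005, -2.942]
contact_force: [0.2, 0.1, 0.9]
gripper_width: 0.784
grip_force: 0.0
```

>>> send_rows(plan=[[0.022,0,-0.035,0,0,0,0.072],[0.022,0,-0.035,0,0,0,0.072],[0.02,0,-0.035,0,0,0,0.072],[0.015,0,-0.035,0,0,0,0.072],[0,0,-0.02,0,0,0,0.072]])

```text
time: 24.97
ee_pos: [0.4361, -0.0112, 0.2071]
tool_rot: [-3.14, 0.005, -2.942]
contact_force: [1.9, -0.6, 1.5]
gripper_width: 0.786
grip_force: 0.0
```

>>> send_rows(plan=[[0,0,0,0,0,0,0.072],[0,0,0,0,0,0,0.072]])

```text
time: 25.13
ee_pos: [0.4381, -0.011, 0.2045]
tool_rot: [-3.14, 0.004, -2.942]
contact_force: [-0.3, -0.3, -0.1]
gripper_width: 0.785
grip_force: 0.0
```

```bash
python3 - <<'E'
from h import *
st()
board("side",(225,185,305,255),.019); board("scene",(255,190,345,250),.019)
d=grab("wrist"); b=proj(d,[wp(0,0,.019)])[0].astype(int); print(b)
# strip edge profile: mean hue/sat along cradle x at lateral 0.045 for green end
W=grab("wrist")["image"][b[1]-35:b[1]+60,b[0]-90:b[0]+90]
S=grab("side")["image"][185:262,222:312]; C=grab("scene")["image"][185:262,258:348]
R=lambda i,w,h:cv2.resize(i,(w,h),interpolation=cv2.INTER_CUBIC)
cv2.imwrite("pics/f.png",np.vstack([R(W,560,296),np.hstack([R(S,280,240),R(C,280,240)])])[:,:,::-1])
E
```

```text
cf mm [[-152.4   -2. ]] z 204.5 yaw [-179.9    0.2 -168.6] open 72.2 F [-0.3 -0.3 -0.1] t 25.1333
side [41.1 -0.3] [ 79.7 107.7] 0.7
scene [41.3 -2.5] [ 79.4 106.1] 1.0
[276 306]
```

View pics/f.png

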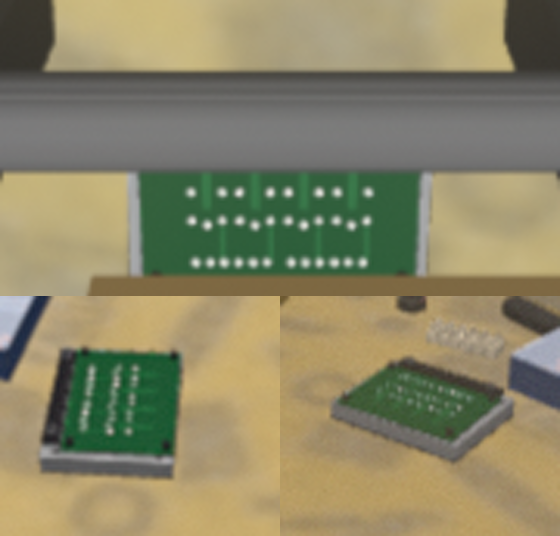

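The board lies solder side up and flat in the cradle. Its centre measures 41 mm behind the sill face, laterally centred, with an even rail margin on each side (at columns 135 and 425). The robot is clear.

```bash
python3 -c "
from rig import env; print(env.sign_off())"
```

```text
the job is handed in; nothing more can be done
None
```

The relay board is flipped solder side up in the cradle, measured about 41 mm behind the sill (home is 41.5 mm) and centred between the rails. The job was handed in at about 25 s, with the bystanders not touched.

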